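# Hang disinfected ear defenders over the drying rail with a carrying fork

## Robot

A 6-joint arm with a two-finger parallel gripper is mounted at the origin on the work surface. World frame = base frame: x ahead of the robot, y to its left, z up, the work surface at z = 0. Lengths are in mm, angles in rad, forces in N, time in s.
With the tool pointing down it reaches from about 350 to 775 mm from the base axis. Payload 7.3 kg.
Tool frame: the origin (TCP) lies midway between the tips of the shut fingers; the grasp point (between the pads) lies 19 mm behind it; z points along the fingers, y is the line along which they close (so a half turn about z gives the same grasp; the last joint's range is limited). The gripper opens to 92 mm and grips with 3 to 60 N. Pads are 19 mm wide; open, the fingers measure 130 mm over their backs; the gripper's body (75 mm by 190 mm) begins 47 mm behind the grasp point.
Start: joints at [1.043, 0.342, 1.524, -0, 1.275, -0.146], TCP at [195.598, 487.223, 226.741] pointing down, gripper open.
Joint ranges: [-2.53, 2.53], [-0.77, 2.02], [0.04, 2.7], [-1, 4.14], [0.28, 2.66], [-3.11, 3.11]. Speed limits (rad/s): [2.57, 2.57, 3.14, 3.14, 3.14, 3.14].

## Interface

Orientations are given as [roll, pitch, yaw] about the fixed x, y, z axes, in that order (R = Rz(yaw) Ry(pitch) Rx(roll)).
In Python, from plant import bot gives the robot as it stands.
- The arm moves only by the tool servo_tool, never from a script. Its argument "deltas" is a list of rows, each a list of 2 entries, a list of its own where there are three numbers: the shift along the tool's x, y, z in m, then the turn, a rotation vector about the tool's x, y, z in degrees. A call has 1 to 20 rows; each row shifts and turns the commanded pose from where the row before left it, along the tool's axes as they then stand; what a row does not reach is not made up. A row lasts 1/8 s, in which the tool goes at most 62.5 mm and 10.7 degrees, less where a joint would pass 70% of its speed; a pose out of reach is approached as far as the arm can. A call with a gripper value outside its range is refused whole. "fingers" is the opening, from 0 (shut) to 1 (fully open), set as the call begins (left out, the last holds). The fingers move at their own pace and stop on an object; the grip force is fixed at half the most. Time passes only in rows, so rows that do not move let the fingers close. It gives the time, the measured TCP pose, the force, the opening and the grip force at its end, in the units of the state.
- bot.get_obs(): the state, without advancing time (a new reading comes with each control period).
- bot.capture(name): name is "scene" or "side" or "wrist"; returns the picture (400x640x3 uint8, red, green, blue); there is no depth.
- bot.camera_model(name): a dict with "mtx" (3x3 intrinsics, pixels), "xyz" and "rotation" of the camera in the world. Camera axes: x right, y down, z forward; pixel columns grow to the right and rows downward; lengths in mm; the calibration is good to about 2 mm. The wrist camera is an equidistant fisheye: a pixel r from the principal point sees the ray r / f radians off the axis. A picture is of the moment at which its call begins: read the wrist's pose just before it. camera_model takes no time and is no camera call; for the wrist camera it gives the pose at the moment of the call.
- bot.close_job(): hands the job in; it is judged then, once.
The state is a dict: "time": time; "joint_positions": joint angles; "dq": joint speeds; "tau": joint torques, N m; "tool_pos": TCP position; "tcp_rot": TCP orientation; "contact_force": force on the tool from outside, world axes, zero at the start; "moment": the same for the moment, N m; "grip_width": finger opening in mm; "finger_force": force on a finger pad.
Only numpy, scipy, OpenCV 4.12 (cv2) and the standard library are available. Lean on these libraries where they do the work, as an engineer would, in place of code of your own. Each camera call takes 0.05 s, during which the arm holds its last target. There are 200 camera calls.

## Task

The red ear defenders have just been disinfected and must not be touched by the gripper or arm: with the carrying fork, lift them by the headband and drape them gently over the free part of the drying rail's bar, the crown centred over the bar and one cup hanging on either side, near the blue pair but not touching it. Then draw the fork out and stand it back upright in the middle of its black mat. Leave the blue pair hanging as it is and all other things where they are.

Things in the scene. Friction and masses are not known exactly. Their poses are not given: they have to be found in the camera images.
- red_muffs: Ear defenders with RED cups, 180 g, standing on their cups on the bench. Two cups (56 along x, 76 high; outer faces y = +-81, cushions' inner faces y = +-42) joined by a black headband arch in the y-z plane, 34 wide in x: flat crown y = -46..46, underside 130 and top 138 up, then sloping to the cups. Same seen from +x and -x. Origin midway between the cups' feet; z up.
- red_muffs_crown (a point): Centre of the underside of the red pair's crown (130 above the body's origin).
- blue_muffs: Ear defenders with BLUE cups, same shape and size, already hanging over the rail at its +x part. Origin midway between the feet of the cups; same axes as the red pair.
- fork: Steel fork, orange handle, 160 g, standing on its tines. Two 10 thick tines along x at y = +-28 (46 clear between), x = -25..94, tops 10 up; tips upturned to 17 in the last 10. At x = 0 uprights carry a bridge (underside 49, top 59 up), so a bar can pass lengthwise between the tines. On it the handle, 24 x 24, 59 to 111 up. Origin: underside level, below the handle; x to the tips, z up.
- fork_grip (a point): Middle of the handle for gripping from above, 86 above the fork's origin.
- fork_mid (a point): Middle of the fork's footprint, level with its underside, 35 along x from its origin.
- rail: Fixed drying rail: steel bar 16 thick, 240 long along its x, top 160 above the bench, on two 12 thick posts at x = -108 and 108 with foot plates 50 x 110 x 8. No stops on its ends. Origin on the bench under mid-bar. The free -x end points towards the robot; the blue pair hangs about 75 from the middle towards +x.
- rail_top (a point): Top of the bar at the middle of its length.
- mat: Black rubber mat fixed on the bench, 180 (x) x 130 (y) x 3 thick, where the fork stands. Origin: centre of its underside.
- jar: Bystander: closed reagent jar, blue cap, 52 dia, 85 high. Origin: under its middle.
- pink_rack: Bystander: pipette-tip rack with pink top, 85 x 125 x 52. Origin: under its middle.
- pipette: Bystander: white hand pipette lying down, about 270 long (along its x), 22 thick. Origin: under its middle.
- ice_bowl: Bystander: steel bowl, 150 dia, 60 high. Origin: under its middle.

How it is judged:
By the outcome, as a careful person would: the job done as asked, in the order asked, and still so for the second after the job is handed in, with the robot touching nothing.
It also fails if it takes over 61 s, if anything falls off the work surface, if the arm or the gripper's body presses on something with over 40 N, if the wrist force passes 120 N, or if a joint passes its speed limit or range.

## Working session

There is one attempt and no reset: what is moved stays moved. The work goes in short steps, Python scripts to look and compute and a tool call to move; the robot and the scene stay as the last step left them, time stands still between calls to the robot, and variables do not carry over. Pictures are saved under pics/ and viewed, at most 10 in all, crops included, and the job is handed in when it is done.

Besides the shell and the picture viewer there is one more tool, called after "Request:" as name(argument=value, ...), one argument or row to a line, values as JSON. servo_tool: Moves the arm, as the interface text tells. Its arguments: {"type":"object","properties":{"deltas":{"type":"array"},"fingers":{"type":"number"}},"required":["deltas"]}

```bash
mkdir -p pics
python3 - <<'E'
from plant import bot
import cv2, numpy as np
for n in("scene","side"):
    im=bot.capture(n); cv2.imwrite(f"pics/{n}0.png",im[:,:,::-1])
    m=bot.camera_model(n); print(n,np.round(m["mtx"],1).tolist(),np.round(m["xyz"],1),np.round(m["rotation"],3).tolist())
o=bot.get_obs(); print(o)
E
```

```text
scene [[474.0, 0.0, 327.1], [0.0, 474.0, 190.5], [0.0, 0.0, 1.0]] [1294.6 -520.4 1288.1] [-2.544, -0.009, 1.016]
side [[415.8, 0.0, 317.1], [0.0, 415.8, 202.7], [0.0, 0.0, 1.0]] [  35.9 -755.1  964.6] [-2.334, -0.008, -0.687]
{'time': 0.1, 'joint_positions': array([ 1.04302012e+00,  3.42645870e-01,  1.52492562e+00, -2.21116587e-05,
        1.27543927e+00, -1.46007880e-01]), 'dq': array([ 0.00071634, -0.00102939, -0.00319962,  0.00031242,  0.00130693,
        0.00144872]), 'tau': array([ 2.09625352e-03, -4.32003343e+01, -2.44694996e+01,  7.20845629e-02,
        5.26345137e-02, -7.35633830e-05]), 'tool_pos': array([195.39178757, 486.87730886, 226.11676209]), 'tcp_rot': array([-3.14018656e+00, -1.85399414e-04,  2.75983065e+00]), 'contact_force': array([-1.20907238,  0.37280652,  0.10008605]), 'moment': array([-0.02396994, -0.03895281, -0.02250643]), 'finger_force': 0.0, 'grip_width': 91.81556360472203}
```

View pics/scene0.png

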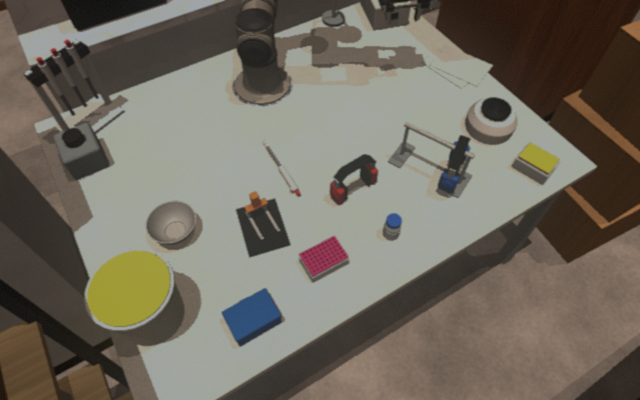

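View pics/side0.png

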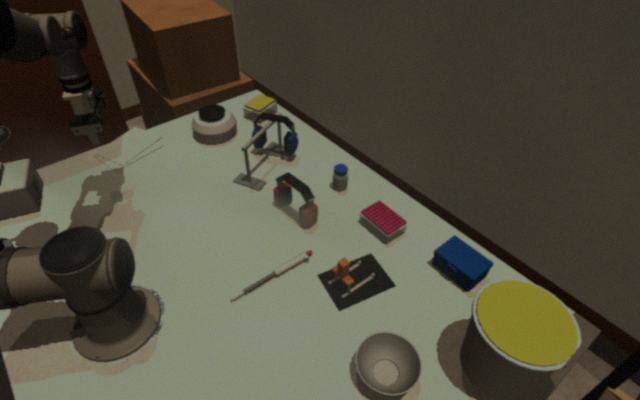

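The scene view shows the fork on its mat at about (263,222), the red pair at (354,178), the rail at (437,148) with the blue pair at (457,165), and the base at (262,80). The side view shows the fork at (345,272), the red pair at (296,198) and the rail at (263,150). Next come enlarged crops and colour masks.

```bash
cat > h.py <<'E'
from plant import bot
import cv2, numpy as np
from scipy.spatial.transform import Rotation as R
def cam(n):
    m=bot.camera_model(n); r=np.array(m["rotation"]); r=r if r.shape==(3,3) else R.from_euler("xyz",r).as_matrix()
    return np.array(m["mtx"]),np.array(m["xyz"]),r
def ray(c,p):
    K,o,r=c; d=np.array([(p[0]-K[0,2])/K[0,0],(p[1]-K[1,2])/K[1,1],1.]); return o,r@d/np.linalg.norm(d)
def fray(c,p):
    K,o,r=c; v=np.array([p[0]-K[0,2],p[1]-K[1,2]]); q=np.hypot(*v); t=q/K[0,0]
    return o,r@np.array([*(np.sin(t)*v/max(q,1e-9)),np.cos(t)])
def onz(rr,z): o,d=rr; return o+d*(z-o[2])/d[2]
def tri(a,b):
    A=np.array([a[1],-b[1]]).T; s=np.linalg.lstsq(A,b[0]-a[0],rcond=None)[0]
    p,q=a[0]+a[1]*s[0],b[0]+b[1]*s[1]; return (p+q)/2,np.linalg.norm(p-q)
def proj(c,P):
    K,o,r=c; q=K@(r.T@(np.array(P)-o)); return q[:2]/q[2]
def blobs(m,amin=15):
    n,_,s,c=cv2.connectedComponentsWithStats(m.astype(np.uint8)); return [(s[i,4],np.round(c[i],1).tolist(),s[i,:4].tolist()) for i in range(1,n) if s[i,4]>=amin]
E
python3 - <<'E'
from h import *
C={n:cam(n) for n in("scene","side")}
print("base proj",[proj(C[n],[0,0,0]).round() for n in C])
for n in C:
    im=cv2.imread(f"pics/{n}0.png"); h=cv2.cvtColor(im,cv2.COLOR_BGR2HSV); H,S,V=cv2.split(h)
    print(n)
    red=((H<5)|(H>174))&(S>140)&(V>40); print("red",blobs(red,20))
    org=(H>5)&(H<14)&(S>150)&(V>60); print("orange",[b for b in blobs(org) if 230<b[1][0]<420])
    print("black",[b for b in blobs(V<60,300) if 200<b[1][0]<420 and b[1][1]>120])
    print("blue",blobs((H>100)&(H<130)&(S>110)&(V>40),20))
a=cv2.imread("pics/scene0.png"); b=cv2.imread("pics/side0.png")
k=lambda im,x,y:cv2.resize(im[y:y+150,x:x+200],None,fx=4,fy=4,interpolation=cv2.INTER_CUBIC)
cv2.imwrite("pics/c1.png",k(a,290,105)); 
cv2.imwrite("pics/c2.png",k(b,210,100))
f=np.hstack([cv2.resize(a[180:270,225:305],None,fx=5,fy=5,interpolation=2),cv2.resize(b[230:320,310:390],None,fx=5,fy=5,interpolation=2)])
cv2.imwrite("pics/c3.png",f)
E
```

```text
base proj [array([262.,  84.]), array([117., 322.])]
scene
red [(np.int32(20), [39.6, 60.3], [37, 58, 6, 6]), (np.int32(22), [373.6, 170.9], [371, 169, 6, 5]), (np.int32(53), [338.1, 190.1], [332, 183, 12, 11])]
orange [(np.int32(29), [250.6, 207.7], [247, 205, 8, 7])]
black [(np.int32(543), [356.0, 170.9], [335, 155, 40, 45]), (np.int32(1487), [262.8, 230.0], [237, 200, 52, 56]), (np.int32(1891), [283.9, 376.3], [235, 344, 94, 56])]
blue [(np.int32(107), [449.2, 179.1], [442, 172, 17, 14]), (np.int32(147), [393.5, 220.0], [387, 214, 14, 13]), (np.int32(1639), [250.9, 314.3], [223, 289, 58, 52])]
side
red [(np.int32(131), [375.2, 218.1], [363, 204, 29, 30])]
orange [(np.int32(157), [346.0, 274.1], [339, 262, 15, 24]), (np.int32(18), [335.2, 269.5], [332, 266, 7, 7])]
black [(np.int32(863), [276.7, 133.2], [246, 110, 52, 51]), (np.int32(587), [292.6, 189.1], [277, 173, 36, 36]), (np.int32(1925), [356.4, 282.2], [319, 254, 76, 56]), (np.int32(302), [373.8, 392.5], [357, 374, 45, 26])]
blue [(np.int32(40), [291.9, 138.7], [288, 136, 9, 7]), (np.int32(82), [340.4, 168.5], [335, 165, 12, 8]), (np.int32(1256), [463.6, 258.1], [436, 236, 56, 45])]
```

View pics/c1.png

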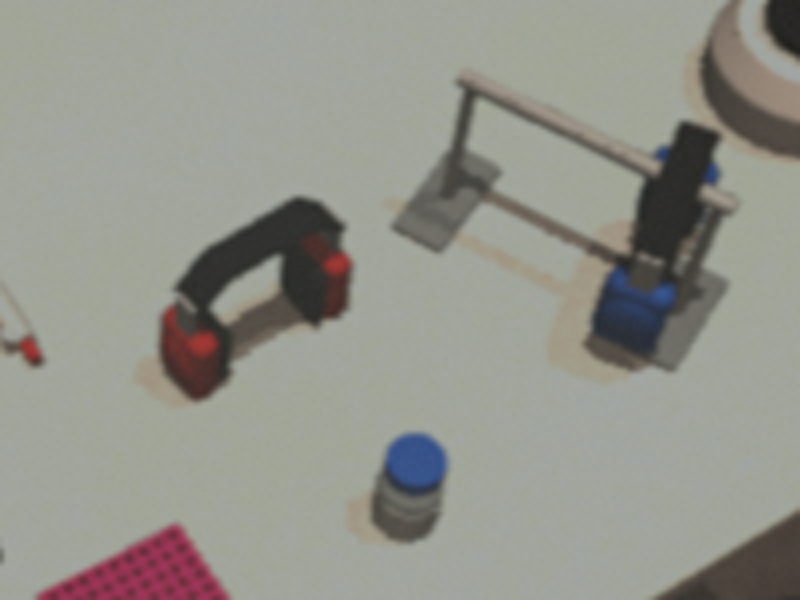

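View pics/c2.png

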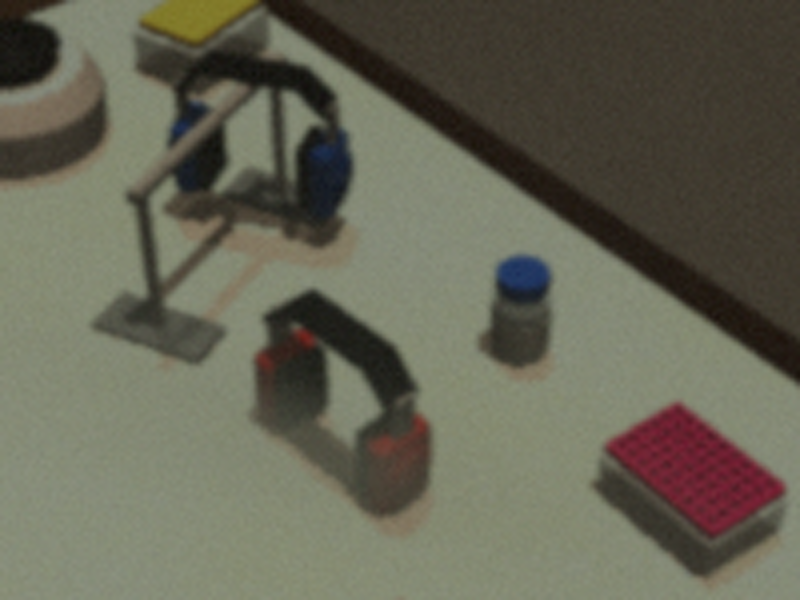

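View pics/c3.png

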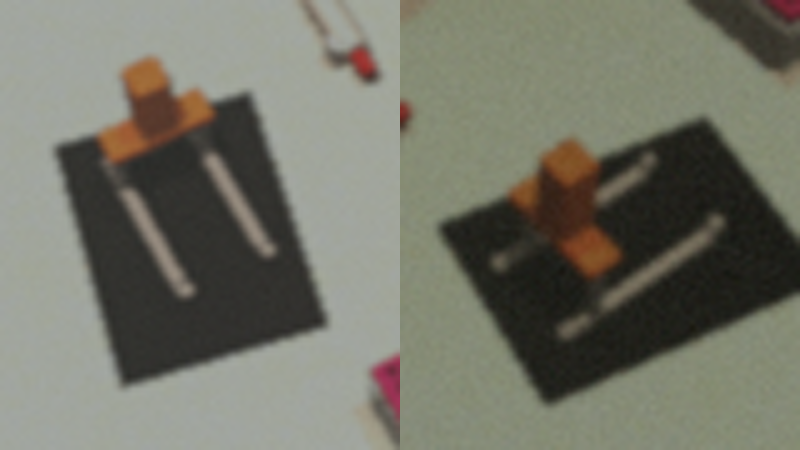

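The crops show the scene bar ends at (463,80) and (735,203) in c1. The red cups are at (195,350) and (335,275) in c1, with the crown running from about (210,250) to (310,205). In c3 the tine tips are at (185,291) and (270,252), and the handle top is at (147,73).

```bash
cat > m.py <<'E'
from h import *
S,D=cam("scene"),cam("side")
q=lambda p,f,x,y:((p[0]+.5)/f-.5+x,(p[1]+.5)/f-.5+y)
s1=lambda *p:ray(S,q(p,4,290,105)); d1=lambda *p:ray(D,q(p,4,210,100))
s3=lambda *p:ray(S,q(p,5,225,180)); d3=lambda *p:ray(D,q((p[0]-400,p[1]),5,310,230))
pr=lambda n,v:print(n,np.round(v,1))
E
python3 - <<'E'
from m import *
for n,p in dict(A=(55,147),B=(250,93),C=(328,325),D=(120,385)).items(): pr("mat scene "+n,onz(s3(*p),3))
for n,p in dict(A=(440,226),D=(547,405),B=(707,118)).items(): pr("mat side "+n,onz(d3(*p),3))
pr("handle s",onz(s3(147,73),114)); pr("handle d",onz(d3(570,158),114)); print(tri(s3(147,73),d3(570,158)))
pr("tip1 s",onz(s3(185,291),20));pr("tip2 s",onz(s3(270,252),20))
pr("tip1 d",onz(d3(650,158),20));pr("tip2 d",onz(d3(717,221),20))
pr("back d",onz(d3(497,264),13));pr("back d",onz(d3(567,332),13))
pr("rail near s",onz(s1(463,80),152));pr("far s",onz(s1(735,203),152)); pr("near d",onz(d1(137,193),152)); print(tri(s1(463,80),d1(137,193)))
print("foot near corners s",[onz(s1(*p),8).round() for p in((393,228),(440,250),(500,172),(455,148))])
print("foot far corner s",[onz(s1(*p),8).round() for p in((728,282),(670,370))])
print("foot near d",[onz(d1(*p),8).round() for p in((93,325),(200,360),(225,328),(122,294))])
# red crown top edge corners
print("crown s",[onz(s1(*p),138).round() for p in((300,198),(212,246),(235,272),(330,212))])
print("crown d",[onz(d1(*p),138).round() for p in((313,290),(272,315),(385,338),(352,370))])
# blue
print("blue crown s",[onz(s1(*p),168).round() for p in((685,122),(718,135),(650,185),(690,200))])
E
```

```text
mat scene A [ 465.4 -335.3    3. ]
mat scene B [ 493.9 -209.8    3. ]
mat scene C [ 667.6 -249.4    3. ]
mat scene D [ 637.8 -375.1    3. ]
mat side A [ 493.6 -211.7    3. ]
mat side D [ 464.  -336.4    3. ]
mat side B [ 666.9 -250.9    3. ]
handle s [ 518.5 -282.1  114. ]
handle d [ 520.2 -283.5  114. ]
(array([ 519.59339256, -283.1490153 ,  115.04294667]), np.float64(1.6446659652033129))
tip1 s [ 610.5 -315.4   20. ]
tip2 s [ 613.6 -258.7   20. ]
tip1 d [ 609.5 -260.3   20. ]
tip2 d [ 607.9 -316.1   20. ]
back d [ 497. -257.   13.]
back d [ 497.5 -314.1   13. ]
rail near s [556.1 245.8 152. ]
far s [765.7 347.8 152. ]
near d [558.3 249.2 152. ]
(array([556.83678308, 245.33923181, 154.08231689]), np.float64(1.7073080635594668))
foot near corners s [array([567., 189.,   8.]), array([607., 209.,   8.]), array([565., 305.,   8.]), array([523., 288.,   8.])]
foot far corner s [array([760., 396.,   8.]), array([802., 296.,   8.])]
foot near d [array([517., 285.,   8.]), array([564., 188.,   8.]), array([605., 209.,   8.]), array([559., 306.,   8.])]
crown s [array([579.,  73., 138.]), array([583., -11., 138.]), array([612.,  -9., 138.]), array([603.,  85., 138.])]
crown d [array([606.,  73., 138.]), array([564.,  68., 138.]), array([615.,  -7., 138.]), array([573., -20., 138.])]
blue crown s [array([692., 357., 168.]), array([715., 370., 168.]), array([726., 292., 168.]), array([753., 308., 168.])]
```

Two views agree to about 2 mm: the fork handle is at about (519.5,-283) with yaw about -2°, the mat centre at (566,-292), the rail centre at about (660,296) with yaw about 25.5°, and the red crown at about (592,32). I'll turn the tool to yaw 90 (tool x = world y, tool y = world x) and stop over the red pair to look with the wrist camera.

Request:
servo_tool(
  deltas=[
    [[0,0,-0.014],[0,0,8.5]],
    [[0,0,-0.014],[0,0,8.5]],
    [[0,0,-0.014],[0,0,8.5]],
    [[0,0,-0.014],[0,0,8.5]],
    [[0,0,-0.014],[0,0,8.5]],
    [[0,0,-0.014],[0,0,8.5]],
    [[0,0,-0.014],[0,0,8.5]],
    [[0,0,-0.014],[0,0,8.5]],
  ],
  fingers=1,
)

```text
time: 1.1
tool_pos: [195.5, 487.0, 338.8]
tcp_rot: [-3.141, 0.001, 1.568]
contact_force: [-0.0, -0.4, 0.5]
grip_width: 91.8
finger_force: 0.0
```

Request:
servo_tool(
  deltas=[
    [[-0.038,0.021,0],[0,0,0]],
    [[-0.038,0.021,0],[0,0,0]],
    [[-0.038,0.021,0],[0,0,0]],
    [[-0.038,0.021,0],[0,0,0]],
    [[-0.038,0.021,0],[0,0,0]],
    [[-0.038,0.021,0],[0,0,0]],
    [[-0.038,0.021,0],[0,0,0]],
    [[-0.038,0.021,0],[0,0,0]],
    [[-0.038,0.021,0],[0,0,0]],
    [[-0.038,0.021,0],[0,0,0]],
    [[-0.038,0.021,0],[0,0,0]],
    [[-0.038,0.021,0],[0,0,0]],
    [[0,0,0],[0,0,0]],
    [[0,0,0],[0,0,0]],
  ],
)

```text
time: 2.85
tool_pos: [448.2, 32.1, 338.4]
tcp_rot: [-3.141, -0.001, 1.572]
contact_force: [-0.0, 0.0, -0.3]
grip_width: 91.5
finger_force: 0.0
```

Run:
```python
from h import *
c=cam("wrist"); im=bot.capture("wrist"); cv2.imwrite("pics/w1.png",im[:,:,::-1])
np.savez("w1.npz",K=c[0],o=c[1],r=c[2]); print(c[0].round(1).tolist(),c[1].round(1),bot.get_obs()["dq"].round(3))
```

```text
[[309.7, 0.0, 319.3], [0.0, 309.7, 197.9], [0.0, 0.0, 1.0]] [449.  105.7 496.3] [ 0.015 -0.009  0.001 -0.001 -0.003 -0.002]
```

View pics/w1.png

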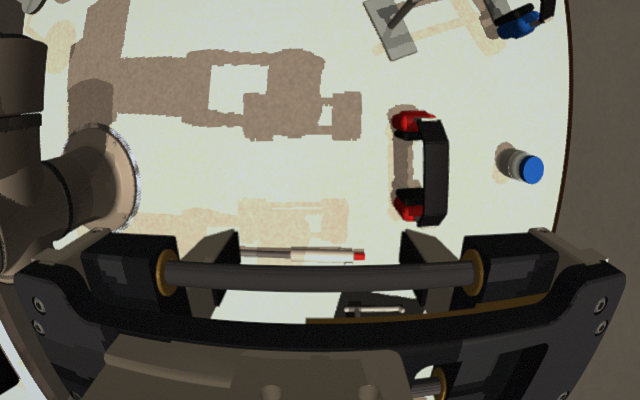

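The wrist picture shows the red pair from above: the black band runs from about (435,118) to (437,226), with red cups at (410,120) and (410,205). The rail's near foot is at (390,28). I'll enlarge it.

Run:
```python
from h import *
im=cv2.imread("pics/w1.png")
a=cv2.resize(im[95:235,385:465],None,fx=4,fy=4,interpolation=2); b=cv2.resize(im[0:70,350:470],None,fx=4,fy=4,interpolation=2)
o=np.zeros((560,800,3),np.uint8); o[:,:320]=a; o[:280,320:]=b; 
o=cv2.convertScaleAbs(o,alpha=1.6,beta=20)
cv2.imwrite("pics/w1c.png",o)
```

```text
(no output)
```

View pics/w1c.png

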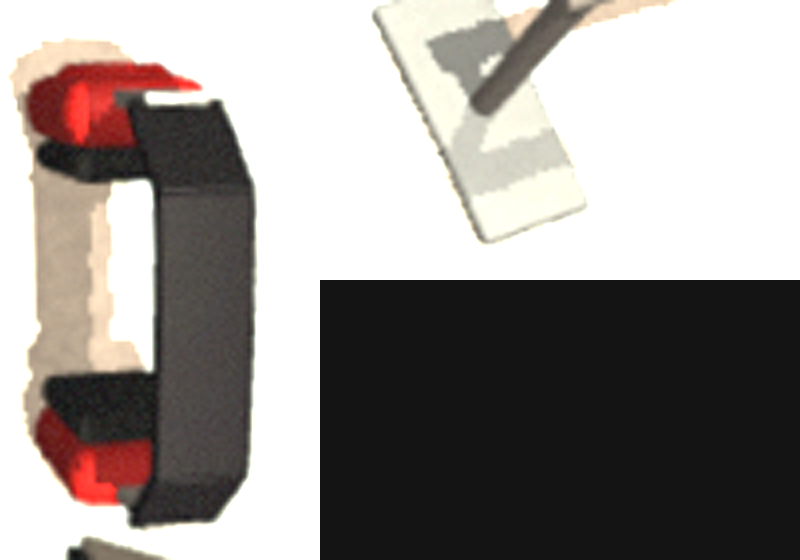

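In the crop the crown top's corners are at (162,188), (250,187), (247,476) and (157,484). The rail foot corners are at (378,12), (485,240) and (585,207).

Run:
```python
from m import *
z=np.load("w1.npz"); c=(z["K"],z["o"],z["r"])
g=lambda p:q(p,4,385,95)
P=np.array([onz(fray(c,g(p)),138) for p in((162,188),(250,187),(247,476),(157,484))])
print(P.round(1),P.mean(0).round(1)); 
for a,b in((0,3),(1,2),(0,1),(3,2)): v=P[b]-P[a]; print(np.linalg.norm(v).round(1),np.degrees(np.arctan2(v[1],v[0])).round(1))
# triangulate crown center with side view corners (scene pts ambiguous)
print("foot",[onz(fray(c,q((x-320,y),4,350,0)),8).round(1) for x,y in((485,240),(585,207),(378,12))])
# fork yaw from handle-top edges
for s in [(125,68),(153,57),(170,76),(140,90)]: print("h s",onz(s3(*s),114).round(1))
for s in [(540,153),(575,139),(601,161),(569,181)]: print("h d",onz(d3(*s),114).round(1))
for s in [(98,135),(213,98)]: print("bridge s",onz(s3(*s),62).round(1))
```

```text
[[576.1  74.2 138. ]
 [605.4  75.9 138. ]
 [613.9 -17.2 138. ]
 [582.4 -19.6 138. ]] [594.5  28.3 138. ]
94.0 -86.1
93.5 -84.7
29.3 3.3
31.6 4.3
foot [array([561.3, 193.1,   8. ]), array([603. , 210.5,   8. ]), array([519.4, 288. ,   8. ])]
h s [ 508.5 -291.7  114. ]
h s [ 510.1 -273.9  114. ]
h s [ 527.5 -271.5  114. ]
h s [ 527.2 -291.2  114. ]
h d [ 510.3 -271.3  114. ]
h d [ 530.6 -275.8  114. ]
h d [ 531.4 -295.   114. ]
h d [ 509.9 -294.2  114. ]
bridge s [ 509.3 -317.7   62. ]
bridge s [ 522.  -245.3   62. ]
```

Request:
servo_tool(
  deltas=[
    [[-0.0395,0.009,0],[0,0,0]],
    [[-0.0395,0.009,0],[0,0,0]],
    [[-0.0395,0.009,0],[0,0,0]],
    [[-0.0395,0.009,0],[0,0,0]],
    [[-0.0395,0.009,0.01],[0,0,0]],
    [[-0.0395,0.009,0.02],[0,0,0]],
    [[-0.0395,0.009,0.03],[0,0,0]],
    [[-0.0395,0.009,0.04],[0,0,0]],
    [[0,0,0.04],[0,0,1]],
    [[0,0,0.02],[0,0,1]],
    [[0,0,0],[0,0,0]],
    [[0,0,0],[0,0,0]],
  ],
)

```text
time: 4.4
tool_pos: [522.1, -283.6, 180.1]
tcp_rot: [3.14, 0.001, 1.54]
contact_force: [0.8, -0.4, -0.3]
grip_width: 91.6
finger_force: 0.0
```

Request:
servo_tool(
  deltas=[
    [[0,-0.001,0.03],[0,0,0]],
    [[0,-0.001,0.03],[0,0,0]],
    [[0,0,0.025],[0,0,0]],
    [[0,0,0.015],[0,0,0]],
    [[0,0,0.01],[0,0,0]],
    [[0,0,0],[0,0,0]],
    [[0,0,0],[0,0,0]],
  ],
)

```text
time: 5.28
tool_pos: [519.8, -284.3, 69.6]
tcp_rot: [3.14, 0.001, 1.538]
contact_force: [0.1, 0.4, -0.1]
grip_width: 91.7
finger_force: 0.0
```

Request:
servo_tool(
  deltas=[
    [[0,0,0],[0,0,0]],
    [[0,0,0],[0,0,0]],
    [[0,0,0],[0,0,0]],
    [[0,0,0],[0,0,0]],
    [[0,0,0],[0,0,0]],
    [[0,0,0],[0,0,0]],
    [[0,0,0],[0,0,0]],
    [[0,0,0],[0,0,0]],
  ],
  fingers=0.1,
)

```text
time: 6.28
tool_pos: [519.2, -284.0, 68.7]
tcp_rot: [-3.141, -0.0, 1.538]
contact_force: [-0.7, 0.2, -0.1]
grip_width: 24.0
finger_force: 30.0
```

Request:
servo_tool(
  deltas=[
    [[0,0,-0.02],[0,0,0]],
    [[0,0,-0.036],[0,0,0]],
    [[0,0,-0.036],[0,0,0]],
    [[0.0374,-0.0095,0],[0,0,0]],
    [[0.0374,-0.0095,0],[0,0,0]],
    [[0.0374,-0.0095,0],[0,0,0]],
    [[0.0374,-0.0095,0],[0,0,0]],
    [[0.0374,-0.0095,0],[0,0,0]],
    [[0.0374,-0.0095,0],[0,0,0]],
    [[0.0374,-0.0095,0],[0,0,0]],
    [[0.0374,-0.0095,0],[0,0,0]],
    [[0,0,0],[0,0,-3]],
    [[0,0,0],[0,0,-3.2]],
    [[0,0,0],[0,0,0]],
    [[0,0,0],[0,0,0]],
  ],
)

```text
time: 8.15
tool_pos: [453.0, 17.5, 160.6]
tcp_rot: [-3.141, -0.0, 1.645]
contact_force: [-0.4, 0.1, -1.9]
grip_width: 23.9
finger_force: 30.0
```

Run:
```python
from h import *
w=bot.capture("wrist"); cv2.imwrite("pics/w2.png",w[:,:,::-1]); c=cam("wrist"); np.savez("w2.npz",K=c[0],o=c[1],r=c[2])
a=bot.capture("side")[:,:,::-1]; b=bot.capture("scene")[:,:,::-1]; cv2.imwrite("pics/side2.png",a); cv2.imwrite("pics/scene2.png",b)
o=np.zeros((600,800,3),np.uint8); o[:,:400]=cv2.resize(a[130:280,240:340],None,fx=4,fy=4,interpolation=2); o[:400,400:]=cv2.resize(b[130:230,290:390],None,fx=4,fy=4,interpolation=2)
cv2.imwrite("pics/c4.png",cv2.convertScaleAbs(o,alpha=1.4,beta=15)); s=bot.get_obs(); print(s["tool_pos"],s["tcp_rot"],s["time"])
```

```text
[453.09037089  17.41116201 160.65058398] [-3.14150176e+00 -9.96497110e-05  1.64552112e+00] 8.3
```

View pics/c4.png

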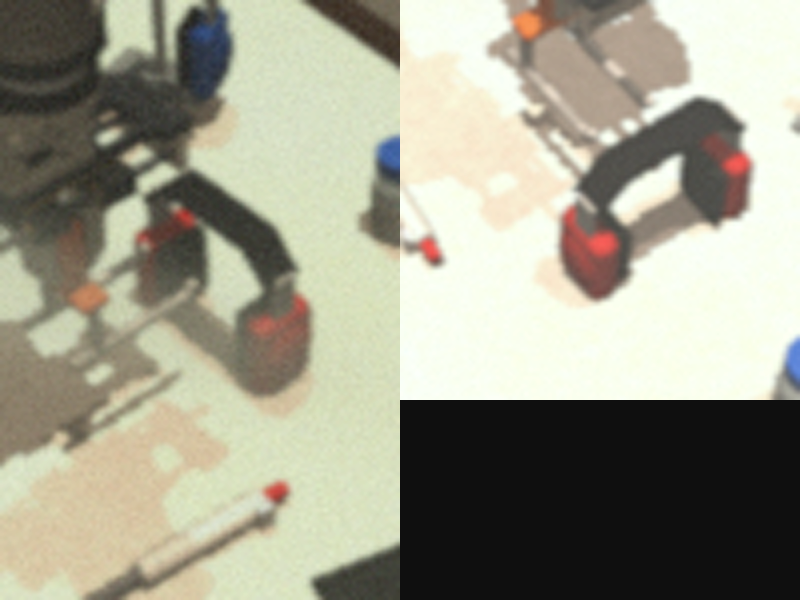

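The side crop shows the near tine's tip at (192,288), in front of the arch. I'll check the predicted tip and crown corners against the pixels.

Run:
```python
from m import *
t=np.radians(4.28); M=np.array([[np.cos(t),-np.sin(t)],[np.sin(t),np.cos(t)]])
crop=lambda n,P:((proj(D,P)-[240,130])*4 if n=="d" else (proj(S,P)-[290,130])*4+[400,0]).round()
f=lambda x,y,z:[*(M@[x,y]+[453,17.8]),z+94.6]
for p in((89,-28,17),(89,28,17),(-25,-28,10)): print("fork",p,crop("d",f(*p)),crop("s",f(*p)))
g=lambda x,y,z:[*(M@[x,y]+[594.5,28.3]),z]
for p in((-17,46,138),(17,46,138),(17,-46,138),(-17,-46,138)): print("crown",p,crop("d",g(*p)),crop("s",g(*p)))
```

```text
fork (89, -28, 17) [187. 280.] [590. 127.]
fork (89, 28, 17) [139. 243.] [647.  95.]
fork (-25, -28, 10) [ 66. 362.] [506.  42.]
crown (-17, 46, 138) [158. 185.] [695.  92.]
crown (17, 46, 138) [192. 166.] [722. 120.]
crown (17, -46, 138) [272. 223.] [627. 177.]
crown (-17, -46, 138) [238. 244.] [600. 147.]
```

Request:
servo_tool(
  deltas=[
    [[0,0.015,0],[0,0,0]],
    [[0,0.02,0],[0,0,0]],
    [[0,0.02,0],[0,0,0]],
    [[0,0.02,0],[0,0,0]],
    [[0,0.015,0],[0,0,0]],
    [[0,0.005,0],[0,0,0]],
    [[0,0,0],[0,0,0]],
    [[0,0,-0.008],[0,0,0]],
    [[0,0,-0.008],[0,0,0]],
    [[0,0,-0.004],[0,0,0]],
    [[0,0,-0.002],[0,0,0]],
    [[0,0,-0.002],[0,0,0]],
    [[0,0,-0.002],[0,0,0]],
    [[0,0,-0.002],[0,0,0]],
    [[0,0,-0.002],[0,0,0]],
    [[0,0,-0.002],[0,0,0]],
    [[0,0,-0.002],[0,0,0]],
    [[0,0,0],[0,0,0]],
  ],
)

```text
time: 10.55
tool_pos: [547.9, 24.7, 194.9]
tcp_rot: [3.141, -0.0, 1.646]
contact_force: [-0.4, -0.4, -2.6]
grip_width: 23.8
finger_force: 30.0
```

Request:
servo_tool(
  deltas=[
    [[0,0,-0.003],[0,0,0]],
    [[0,0,-0.004],[0,0,0]],
    [[0,0,-0.006],[0,0,0]],
    [[0,0,-0.008],[0,0,0]],
    [[0,0,-0.008],[0,0,0]],
    [[0,0,-0.006],[0,0,0]],
    [[0,0,-0.005],[0,0,0]],
    [[0,0,0],[0,0,0]],
    [[0,0,0],[0,0,0]],
    [[0,0,0],[0,0,0]],
    [[0,0,0],[0,0,0]],
  ],
)

```text
time: 11.92
tool_pos: [547.8, 24.7, 234.5]
tcp_rot: [-3.141, -0.0, 1.646]
contact_force: [-0.6, -0.2, -2.4]
grip_width: 23.6
finger_force: 30.0
```

Run:
```python
from h import *
c=cam("wrist"); w=bot.capture("wrist"); cv2.imwrite("pics/w3.png",w[:,:,::-1]); np.savez("w3.npz",K=c[0],o=c[1],r=c[2])
a=bot.capture("side")[:,:,::-1]; cv2.imwrite("pics/side3.png",a)
o=np.zeros((600,800,3),np.uint8); o[:400]=w[:250,140:640,::-1].copy().repeat(1,0) if 0 else cv2.resize(w[0:250,140:640,::-1],(800,400)); o[400:,:400]=cv2.resize(a[100:250,200:500],(400,200)); s=bot.get_obs(); print(s["tool_pos"],s["contact_force"],s["time"])
o[400:,400:]=cv2.resize(bot.capture("scene")[80:230,290:590,::-1],(400,200))
cv2.imwrite("pics/c5.png",o)
```

```text
[547.8167559   24.66722145 234.6174522 ] [ 0.73056287  0.20066608 -2.47233377] 12.025
```

View pics/c5.png

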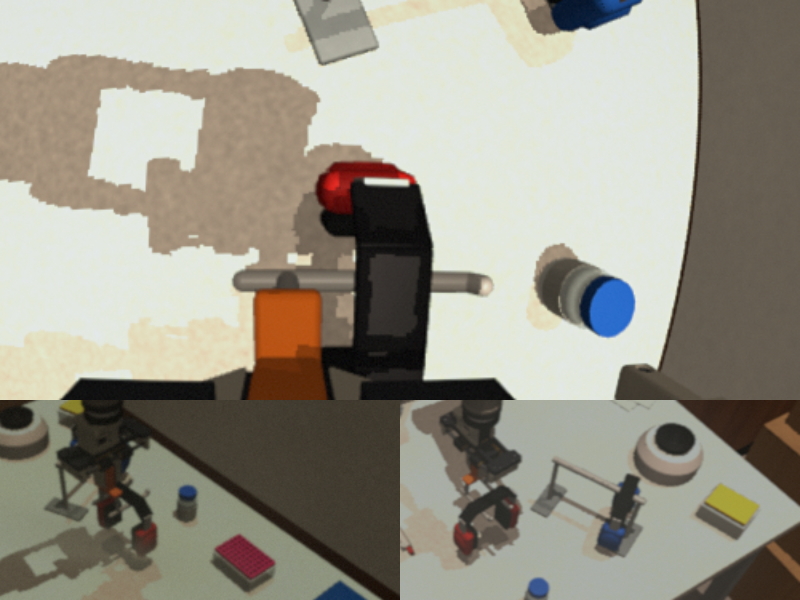

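The red pair hangs free on the fork. In the wrist crop the crown's edges near the bend are at (358,245) and (430,245), and the handle's far edge is at (288,292). The crown's position on the fork and the rail foot come next.

Run:
```python
from m import *
z=np.load("w3.npz"); c=(z["K"],z["o"],z["r"])
g=lambda p:q(p,1.6,140,0)
for p in((358,245),(430,247)): print("crown top",onz(fray(c,g(p)),186.5).round(1))
for p in((255,294),(321,294)): print("handle top",onz(fray(c,g(p)),168.5+111).round(1))
print("tip",onz(fray(c,g((488,286))),168.5+15).round(1))
for p in((325,63),(378,47),(293,0)): print("foot",onz(fray(c,g(p)),8).round(1))
t=np.radians(4.3); print("exp crown +y corners",[ (np.array([547.8,24.7])+np.array([np.cos(t)*x-np.sin(t)*46,np.sin(t)*x+np.cos(t)*46])).round(1) for x in(30,64)])
```

```text
crown top [574.9  73.2 186.5]
crown top [606.4  75.4 186.5]
handle top [537.6  71.1 279.5]
handle top [553.   72.2 279.5]
tip [637.9  60.3 183.5]
foot [565.  192.3   8. ]
foot [605.1 210.6   8. ]
foot [536.6 243.5   8. ]
exp crown +y corners [array([574.3,  72.8]), array([608.2,  75.4])]
```

The crown sits on the fork exactly as planned, 47 mm ahead of the handle and centred. I'll carry it gently to the line of the bar, off its free end.

Request:
servo_tool(
  deltas=[
    [[0,-0.005,0],[0,0,0]],
    [[0.004,-0.01,0],[0,0,0]],
    [[0.008,-0.014,0],[0,0,0]],
    [[0.014,-0.014,0],[0,0,0]],
    [[0.018,-0.012,0],[0,0,0]],
    [[0.02,-0.009,0],[0,0,0]],
    [[0.02,-0.007,0],[0,0,0]],
    [[0.02,-0.005,0],[0,0,0]],
    [[0.02,-0.0034,0],[0,0,0]],
    [[0.02,0,0],[0,0,0]],
    [[0.016,0,0],[0,0,0]],
    [[0.01,0,0],[0,0,0]],
    [[0.006,0,0],[0,0,0]],
    [[0.0025,0,0],[0,0,0]],
  ],
)

```text
time: 13.82
tool_pos: [455.2, 196.8, 234.7]
tcp_rot: [-3.141, 0.0, 1.646]
contact_force: [-0.9, -0.3, -2.6]
grip_width: 23.9
finger_force: 30.0
```

Request:
servo_tool(
  deltas=[
    [[0,0,0],[0,0,-1]],
    [[0,0,0],[0,0,-2]],
    [[0,0,0],[0,0,-3]],
    [[0,0,0],[0,0,-3]],
    [[0,0,0],[0,0,-3]],
    [[0,0,0],[0,0,-3]],
    [[0,0,0],[0,0,-3]],
    [[0,0,0],[0,0,-2]],
    [[0,0,0],[0,0,-1.2]],
    [[0,0,0],[0,0,0]],
    [[0,0,0],[0,0,0]],
  ],
)

```text
time: 15.2
tool_pos: [455.2, 196.7, 234.7]
tcp_rot: [3.142, -0.0, 2.016]
contact_force: [-0.3, -0.9, -2.5]
grip_width: 24.0
finger_force: 30.0
```

Run:
```python
from h import *
c=cam("wrist"); w=bot.capture("wrist"); cv2.imwrite("pics/w4.png",w[:,:,::-1]); np.savez("w4.npz",K=c[0],o=c[1],r=c[2])
s=bot.get_obs(); print(s["tool_pos"],s["tcp_rot"],s["time"])
t=np.radians(25.5)
def P(x,y,z):
    d=np.array([660.1+x*np.cos(t)-y*np.sin(t),294.5+x*np.sin(t)+y*np.cos(t),z]); v=c[2].T@(d-c[1]); a=np.arctan2(np.hypot(v[0],v[1]),v[2]); return (c[0][:2,2]+c[0][0,0]*a*v[:2]/np.hypot(v[0],v[1])).round(1)
for p in((-120,8,160),(-120,-8,160),(40,8,160),(40,-8,160),(58,46,168),(58,-46,168)): print(p,P(*p))
```

```text
[455.21300613 196.66197117 234.72546015] [3.14152141e+00 1.08882695e-05 2.01609123e+00] 15.25
(-120, 8, 160) [447.6 196.6]
(-120, -8, 160) [445.4 214.9]
(40, 8, 160) [577.4 196.9]
(40, -8, 160) [574.5 211.7]
(58, 46, 168) [598.3 163.2]
(58, -46, 168) [581.1 246.8]
```

Run:
```python
from h import *
im=cv2.GaussianBlur(cv2.imread("pics/w4.png"),(3,3),0).astype(int)
for x in(440,445,450,465,480,500,520,540,560): print(x,im[180:236:2,x].sum(1)//3)
print(im[205,425:470].sum(1)//3)
```

```text
440 [ 99  90  71  57  54  52  48  72 185 223 216 225 233 231 231 231 231 231
 232 231 232 232 230 231 231 230 230 232]
445 [110 119 126  69  60  60  57  54  52  52  55  56  59  92 188 231 230 231
 231 231 230 231 231 231 231 230 230 231]
450 [231 232 224 200 109  79 129 165 194 209 210 210 204 175 187 231 232 231
 230 231 230 230 232 232 231 231 231 232]
465 [231 230 228 220 223 188 129 156 188 209 210 212 207 164 180 229 232 230
 230 230 231 232 232 230 230 229 230 230]
480 [230 230 229 217 215 203 128 148 180 205 211 211 210 186 182 228 229 230
 231 231 231 231 231 232 232 230 231 230]
500 [217 220 218 217 218 217 141 133 168 199 209 212 211 184 163 217 218 218
 217 220 221 222 221 221 220 219 222 223]
520 [149 150 144 122 112 108  97 116 155 189 206 210 210 194 146 106  88  76
  81  75  39  29  28  28  27  27  37 121]
540 [105 154 157 158 158 157 147 110 140 174 199 208 210 195 148  41  11   9
  10   9   9   8   8  31 109  72  66  66]
560 [101  54  50  56 144 230 229 159 122 162 191 205 207 197 174 221 229 146
  19   9  10  14  16  14  16  33  48  48]
[225 232 232 232 232 231 230 229 229 229 230 231 231 231 232 232 213 156
  94  63  69 106 155 184 192 193 193 193 194 194 194 195 195 193 190 190
 194 197 195 191 191 196 197 195 197]
```

Run:
```python
from h import *
im=cv2.GaussianBlur(cv2.imread("pics/w4.png"),(3,3),0).astype(float).sum(2)/3
z=np.load("w4.npz"); c=(z["K"],z["o"],z["r"]); Q=[]
from numpy import interp
t=np.radians(25.5)
for x in(465,475,480,490,500,505):
    col=im[:,x]
    r=np.arange(185,215); a=next(i for i in range(186,200) if col[i]<180); lo=a-(180-col[a])/(col[a-1]-col[a])
    dk=min(range(205,212),key=lambda i:col[i])  # dark lower edge, half-level to background
    b=next(i for i in range(dk,216) if col[i]>200); hi=b-(col[b]-200)/(col[b]-col[b-1])
    p=onz(fray(c,(x,(lo+hi)/2)),152); Q.append(p); 
    e=[onz(fray(c,(x,v)),152) for v in(lo,hi)]; print(x,round(lo,1),round(hi,1),p.round(1),np.linalg.norm(e[0]-e[1]).round(1))
for x in (540,560):
    col=im[:,x]; print(x,col[188:214].round())
Q=np.array(Q); d=Q-[660.1,294.5,152]; print("lateral",(-d[:,0]*np.sin(t)+d[:,1]*np.cos(t)).round(1),"along",(d[:,0]*np.cos(t)+d[:,1]*np.sin(t)).round(0))
e=onz(fray(c,(448.5,200)),152); d=e-[660.1,294.5,152]; print("end along",d[0]*np.cos(t)+d[1]*np.sin(t),e)
```

```text
465 190.2 208.6 [569.6 254.9 152. ] 16.9
475 190.4 208.7 [579.1 259.2 152. ] 17.1
480 190.6 208.6 [583.9 261.5 152. ] 17.0
490 191.1 209.2 [594.1 265.8 152. ] 17.3
500 191.2 209.1 [604.4 270.6 152. ] 17.4Traceback (most recent call last):
  File "<stdin>", line 10, in <module>
StopIteration
```

Run:
```python
from h import *
z=np.load("w4.npz"); c=(z["K"],z["o"],z["r"]); t=np.radians(25.5)
for p in((448.5,199.5),(465,199.4),(500,200.2),(540,200.9),(560,201.1)):
    e=onz(fray(c,p),152); d=e-[660.1,294.5,152]; print(p,e.round(1),"along",(d[0]*np.cos(t)+d[1]*np.sin(t)).round(1),"lat",(-d[0]*np.sin(t)+d[1]*np.cos(t)).round(1))
```

```text
(448.5, 199.5) [554.8 247.8 152. ] along -115.1 lat 3.1
(465, 199.4) [569.6 254.9 152. ] along -98.7 lat 3.2
(500, 200.2) [604.4 270.6 152. ] along -60.6 lat 2.4
(540, 200.9) [651.2 292.  152. ] along -9.1 lat 1.6
(560, 201.1) [678.6 304.7 152. ] along 21.0 lat 1.2
```

The bar measured from the wrist camera is 17 mm wide as against 16, with yaw about 25° and its middle at about (661,297). I'll slide in along the bar at height, tines above it.

Request:
servo_tool(
  deltas=[
    [[0.002,0.003,0],[0,0,0.5]],
    [[0.0016,0.007,0],[0,0,0]],
    [[0,0.013,0],[0,0,0]],
    [[0,0.018,0],[0,0,0]],
    [[0,0.02,0],[0,0,0]],
    [[0,0.02,0],[0,0,0]],
    [[0,0.02,0],[0,0,0]],
    [[0,0.02,0],[0,0,0]],
    [[0,0.018,0],[0,0,0]],
    [[0,0.014,0],[0,0,0]],
    [[0,0.009,0],[0,0,0]],
    [[0,0.005,0],[0,0,0]],
    [[0,0.003,0],[0,0,0]],
    [[0,0,0],[0,0,0]],
    [[0,0,0],[0,0,0]],
  ],
)

```text
time: 17.12
tool_pos: [607.5, 271.8, 235.0]
tcp_rot: [3.141, -0.0, 2.008]
contact_force: [0.2, -0.6, -2.8]
grip_width: 23.9
finger_force: 30.0
```

Run:
```python
from h import *
c=cam("wrist"); w=bot.capture("wrist")[:,:,::-1]; cv2.imwrite("pics/w5.png",w); np.savez("w5.npz",K=c[0],o=c[1],r=c[2])
a=bot.capture("side")[:,:,::-1]; b=bot.capture("scene")[:,:,::-1]
o=np.zeros((600,800,3),np.uint8); o[:320]=cv2.resize(w[70:262,160:640],(800,320),interpolation=2)
o[320:,:400]=cv2.resize(a[95:201,210:352],(400,280),interpolation=2); o[320:,400:]=cv2.resize(b[105:217,360:520],(400,280),interpolation=2)
cv2.imwrite("pics/c6.png",cv2.convertScaleAbs(o,alpha=1.3,beta=10)); s=bot.get_obs(); print(s["tool_pos"],s["tcp_rot"],s["contact_force"],s["time"])
```

```text
[607.55380513 271.82883933 234.93829818] [ 3.14136433e+00 -4.68429837e-05  2.00758940e+00] [ 0.37081701  0.18604884 -2.24662241] 17.275
```

View pics/c6.png

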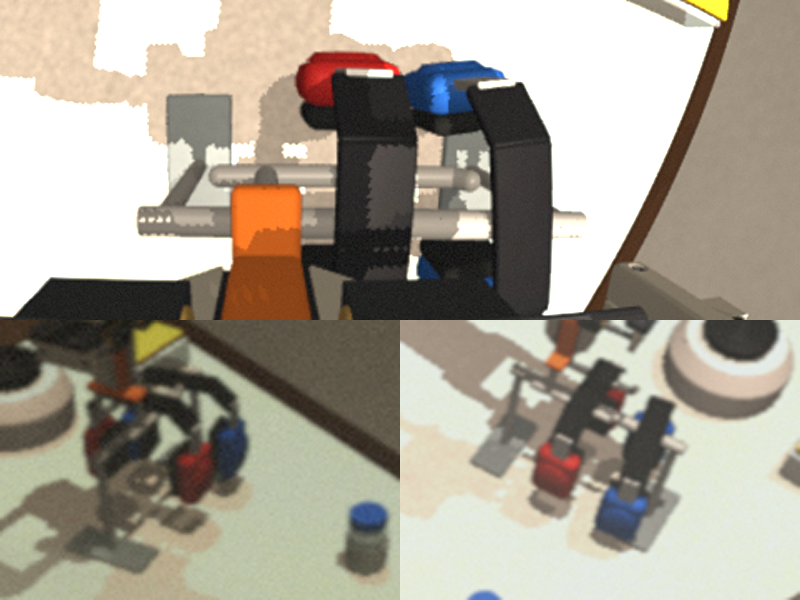

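The wrist crop shows the bar from (138,221) to (585,224), the left tine above it at row 176, the red crown's +y bend at (338,133)–(412,138) and blue's at (492,145)–(550,140). I'll work out the spacing.

Run:
```python
from m import *
z=np.load("w5.npz"); c=(z["K"],z["o"],z["r"]); t=np.radians(25); g=lambda p:q(p,1/.6,160,70)
def rep(n,p,h):
    e=onz(fray(c,g(p)),h); d=e-[661.3,296.7,0]; print(n,e.round(1),"along",(d[0]*np.cos(t)+d[1]*np.sin(t)).round(1),"lat",(-d[0]*np.sin(t)+d[1]*np.cos(t)).round(1))
rep("bar -",(138,221),152);rep("bar +",(585,224),152);rep("bar mid",(320,222),152);rep("bar mid",(440,223),152)
for p in((338,133),(412,138)): rep("red",p,187)
for p in((492,145),(550,140)): rep("blue",p,168)
rep("tine tip",(470,180),169+12); rep("tine",(330,176),169+5)
rep("blue -y inner",(550,312),168)
```

```text
bar - [550.3 245.8 152. ] along -122.1 lat 0.8
bar + [771.5 346.7 152. ] along 121.0 lat -1.3
bar mid [632.2 283.6 152. ] along -32.0 lat 0.4
bar mid [688.5 309.1 152. ] along 29.9 lat -0.2
red [614.1 328.2 187. ] along -29.5 lat 48.5
red [642.9 340.1 187. ] along 1.6 lat 47.1
blue [686.2 355.5 168. ] along 47.5 lat 42.8
blue [714.  372.7 168. ] along 79.9 lat 46.6
tine tip [678.1 336.  181. ] along 31.9 lat 28.5
tine [621.7 309.1 174. ] along -30.6 lat 28.0
blue -y inner [768.7 295.4 168. ] along 96.8 lat -46.5
```

Rail and red pair are aligned within about 1–2 mm. The blue pair sits slightly turned, so I'll back off 6 mm for a cup gap of about 23 mm and then lower gently.

Request:
servo_tool(
  deltas=[
    [[0,-0.002,0],[0,0,0]],
    [[0,-0.002,0],[0,0,0]],
    [[0,-0.002,0],[0,0,0]],
    [[0,0,0.003],[0,0,0]],
    [[0,0,0.004],[0,0,0]],
    [[0,0,0.004],[0,0,0]],
    [[0,0,0.002],[0,0,0]],
    [[0,0,0.001],[0,0,0]],
    [[0,0,0.001],[0,0,0]],
    [[0,0,0.001],[0,0,0]],
    [[0,0,0.001],[0,0,0]],
    [[0,0,0.001],[0,0,0]],
    [[0,0,0.001],[0,0,0]],
    [[0,0,0.001],[0,0,0]],
    [[0,0,0.001],[0,0,0]],
    [[0,0,0.001],[0,0,0]],
    [[0,0,0.001],[0,0,0]],
    [[0,0,0],[0,0,0]],
  ],
)

```text
time: 19.52
tool_pos: [602.2, 269.3, 211.7]
tcp_rot: [-3.142, -0.0, 2.008]
contact_force: [0.9, -0.5, -1.8]
grip_width: 23.7
finger_force: 30.0
```

```bash
cat > rp.py <<'E'
import sys
from m import *
c=cam("wrist"); w=bot.capture("wrist")[:,:,::-1]; cv2.imwrite(f"pics/{sys.argv[1]}.png",w)
h=cv2.cvtColor(w,cv2.COLOR_BGR2HSV); H,S_,V=cv2.split(h)
print("red",[b for b in blobs(((H<6)|(H>172))&(S_>130)&(V>50),60)]); print("blue",[b for b in blobs((H>100)&(H<125)&(S_>130)&(V>50),60)])
s=bot.get_obs(); print(s["tool_pos"].round(1),s["contact_force"].round(1),s["time"])
E
python3 rp.py w6
```

```text
red [(np.int32(935), [359.6, 113.7], [338, 101, 63, 33])]
blue [(np.int32(1348), [438.2, 123.2], [411, 107, 67, 35]), (np.int32(119), [467.7, 249.8], [460, 244, 13, 16])]
[602.3 269.3 211.7] [ 0.4 -0.1 -0.9] 19.575
```

Request:
servo_tool(
  deltas=[
    [[0,0,0.002],[0,0,0]],
    [[0,0,0.003],[0,0,0]],
    [[0,0,0.004],[0,0,0]],
    [[0,0,0.004],[0,0,0]],
    [[0,0,0.003],[0,0,0]],
    [[0,0,0.0015],[0,0,0]],
    [[0,0,0],[0,0,0]],
    [[0,0,0],[0,0,0]],
  ],
)

```text
time: 20.58
tool_pos: [602.4, 269.4, 194.4]
tcp_rot: [3.141, 0.0, 2.008]
contact_force: [-0.2, -0.2, -1.5]
grip_width: 23.7
finger_force: 30.0
```

```bash
python3 rp.py w7
python3 - <<'E'
import cv2
a=cv2.GaussianBlur(cv2.imread("pics/w7.png"),(3,3),0).sum(2)//3
E
```

```text
red [(np.int32(1062), [361.8, 114.1], [338, 100, 69, 35])]
blue [(np.int32(1559), [444.8, 124.2], [416, 107, 71, 37]), (np.int32(113), [475.2, 254.9], [467, 250, 15, 10])]
[602.4 269.4 194.4] [ 0.4  0.1 -1.3] 20.625
```

The load is off the fork: the force is back to the fork's own weight, and the red pair stayed put as the camera sank. I'll draw the fork out.

Request:
servo_tool(
  deltas=[
    [[0,-0.004,0],[0,0,0]],
    [[0,-0.008,0],[0,0,0]],
    [[0,-0.012,0],[0,0,0]],
    [[0,-0.012,0],[0,0,0]],
    [[0,-0.012,0],[0,0,0]],
    [[0,-0.012,0],[0,0,0]],
    [[0,-0.014,0],[0,0,0]],
    [[0,-0.018,0],[0,0,0]],
    [[0,-0.02,0],[0,0,0]],
    [[0,-0.02,0],[0,0,0]],
    [[0,-0.02,0],[0,0,0]],
    [[0,-0.012,0],[0,0,0]],
    [[0,-0.005,0],[0,0,0]],
    [[0,0,0],[0,0,0]],
  ],
)

```text
time: 22.38
tool_pos: [449.3, 197.9, 194.4]
tcp_rot: [3.141, 0.0, 2.007]
contact_force: [-0.2, -0.3, -1.6]
grip_width: 24.1
finger_force: 30.0
```

```bash
python3 rp.py w8
python3 - <<'E'
from m import *
a=bot.capture("scene")[:,:,::-1]; cv2.imwrite("pics/scene8.png",a)
h=cv2.cvtColor(a,cv2.COLOR_BGR2HSV); H,S_,V=cv2.split(h)
print("red",blobs(((H<6)|(H>172))&(S_>120)&(V>35),15)[-4:]); print("blue",blobs((H>100)&(H<130)&(S_>110)&(V>40),15)); print("black",[b for b in blobs(V<60,60) if 380<b[1][0]<480 and 100<b[1][1]<220])
t=np.radians(25); f=lambda x,y,z:proj(S,[661.3+x*np.cos(t)-y*np.sin(t),296.7+x*np.sin(t)+y*np.cos(t),z]).round(1)
for p in((-20,0,168),(-20,-75,100),(-20,75,100)): print(p,f(*p))
E
```

```text
red [(np.int32(1607), [521.2, 129.4], [488, 113, 70, 34]), (np.int32(636), [493.6, 247.3], [475, 230, 49, 29])]
blue [(np.int32(415), [584.1, 135.0], [559, 123, 43, 29]), (np.int32(81), [585.6, 244.6], [580, 240, 12, 9]), (np.int32(143), [480.3, 388.7], [469, 383, 25, 12])]
[449.5 198.  194.3] [ 0.7  0.2 -2. ] 22.425
red [(np.int32(25), [39.8, 60.5], [37, 58, 6, 7]), (np.int32(23), [443.7, 137.0], [441, 135, 6, 5]), (np.int32(164), [419.8, 165.9], [412, 157, 18, 17]), (np.int32(15), [297.0, 192.0], [295, 190, 5, 5])]
blue [(np.int32(114), [449.1, 179.2], [442, 172, 17, 14]), (np.int32(147), [393.5, 220.0], [387, 214, 14, 13]), (np.int32(1641), [250.9, 314.3], [223, 289, 58, 52])]
black [(np.int32(425), [432.5, 142.2], [419, 125, 27, 38]), (np.int32(391), [458.2, 154.3], [449, 136, 20, 40])]
(-20, 0, 168) [433.9 133.7]
(-20, -75, 100) [419.2 162.9]
(-20, 75, 100) [439.8 133. ]
```

The red pair hangs where predicted: its cups are at (420,166) and (444,137) in the scene view. Blue is unmoved. I'll take the fork back to the mat.

Request:
servo_tool(
  deltas=[
    [[0,-0.005,0],[0,0,8.3]],
    [[0,-0.005,0],[0,0,8.3]],
    [[0,-0.005,0],[0,0,8.4]],
    [[-0.04,0.008,0],[0,0,0]],
    [[-0.04,0.008,0],[0,0,0]],
    [[-0.04,0.008,0],[0,0,0]],
    [[-0.04,0.008,0],[0,0,0]],
    [[-0.04,0.008,0],[0,0,0]],
    [[-0.04,0.008,0],[0,0,0]],
    [[-0.04,0.008,0],[0,0,0]],
    [[-0.04,0.008,0],[0,0,0]],
    [[-0.04,0.008,0],[0,0,0]],
    [[-0.04,0.008,0],[0,0,0]],
    [[-0.04,0.008,0],[0,0,0]],
    [[-0.038,0.008,0],[0,0,0]],
    [[0,0,0],[0,0,6.5]],
    [[0,0,0],[0,0,6.5]],
    [[0,0,0],[0,0,0]],
    [[0,0,0],[0,0,0]],
  ],
)

```text
time: 24.85
tool_pos: [531.2, -284.4, 194.0]
tcp_rot: [-3.141, -0.0, 1.347]
contact_force: [0.5, 0.0, -1.4]
grip_width: 23.6
finger_force: 30.0
```

Request:
servo_tool(
  deltas=[
    [[0,0.0005,0.02],[0,0,0]],
    [[0,0,0.03],[0,0,0]],
    [[0,0,0.03],[0,0,0]],
    [[0,0,0.025],[0,0,0]],
    [[0,0,0.01],[0,0,0]],
    [[0,0,0.004],[0,0,0]],
    [[0,0,0.002],[0,0,0]],
    [[0,0,0.001],[0,0,0]],
    [[0,0,0.001],[0,0,0]],
    [[0,0,0.001],[0,0,0]],
    [[0,0,0],[0,0,0]],
    [[0,0,0],[0,0,0]],
  ],
)

```text
time: 26.35
tool_pos: [531.6, -284.5, 70.2]
tcp_rot: [3.141, -0.0, 1.344]
contact_force: [0.9, 0.1, -2.1]
grip_width: 23.6
finger_force: 30.0
```

Request:
servo_tool(
  deltas=[
    [[0,0,0.0005],[0,0,0]],
    [[0,0,0.0005],[0,0,0]],
    [[0,0,0.0005],[0,0,0]],
    [[0,0,0],[0,0,0]],
    [[0,0,0],[0,0,0]],
  ],
)

```text
time: 26.98
tool_pos: [531.6, -284.5, 68.7]
tcp_rot: [3.142, -0.0, 1.344]
contact_force: [-0.5, -0.2, -2.3]
grip_width: 24.0
finger_force: 30.0
```

Request:
servo_tool(
  deltas=[
    [[0,0,0.0005],[0,0,0]],
    [[0,0,0.0005],[0,0,0]],
    [[0,0,0],[0,0,0]],
    [[0,0,0],[0,0,0]],
  ],
)

```text
time: 27.48
tool_pos: [531.6, -284.5, 68.6]
tcp_rot: [3.141, 0.0, 1.344]
contact_force: [-3.1, 1.1, 6.4]
grip_width: 23.9
finger_force: 30.0
```

It touches down. I'll ease off slightly, open, rise and clear.

Request:
servo_tool(
  deltas=[
    [[0,0,-0.0005],[0,0,0]],
    [[0,0,0],[0,0,0]],
    [[0,0,0],[0,0,0]],
  ],
)

```text
time: 27.85
tool_pos: [531.6, -284.5, 68.6]
tcp_rot: [3.141, 0.0, 1.344]
contact_force: [-2.7, 2.2, 5.6]
grip_width: 23.5
finger_force: 30.0
```

Request:
servo_tool(
  deltas=[
    [[0,0,0],[0,0,0]],
    [[0,0,0],[0,0,0]],
    [[0,0,0],[0,0,0]],
    [[0,0,0],[0,0,0]],
    [[0,0,0],[0,0,0]],
    [[0,0,0],[0,0,0]],
    [[0,0,0],[0,0,0]],
    [[0,0,-0.01],[0,0,0]],
    [[0,0,-0.02],[0,0,0]],
    [[0,0,-0.03],[0,0,0]],
    [[0,0,-0.04],[0,0,0]],
    [[0,0,-0.04],[0,0,0]],
    [[0.02,-0.03,-0.03],[0,0,0]],
    [[0.03,-0.03,-0.03],[0,0,0]],
    [[0.04,-0.03,0],[0,0,0]],
    [[0.04,-0.02,0],[0,0,0]],
    [[0.04,0,0],[0,0,0]],
    [[0.02,0,0],[0,0,0]],
    [[0,0,0],[0,0,0]],
  ],
  fingers=1,
)

```text
time: 30.22
tool_pos: [467.1, -73.6, 269.0]
tcp_rot: [3.14, 0.0, 1.347]
contact_force: [-0.5, 0.9, 0.3]
grip_width: 91.9
finger_force: 0.0
```

Run:
```python
from m import *
s=bot.get_obs(); print(s["tool_pos"].round(),s["contact_force"].round(1),s["time"],s["grip_width"])
t=np.radians(-13); 
f=lambda C,x,y,z:proj(C,[531.7+x*np.cos(t)-y*np.sin(t),-284.5+x*np.sin(t)+y*np.cos(t),z]).round(1)
for n,C in(("scene",S),("side",D)):
    a=bot.capture(n)[:,:,::-1]; cv2.imwrite(f"pics/{n}9.png",a); H,S_,V=cv2.split(cv2.cvtColor(a,cv2.COLOR_BGR2HSV))
    print(n,"orange",[b for b in blobs((H>3)&(H<16)&(S_>120)&(V>60)) if 230<b[1][0]<420 and b[1][1]>180],"exp handle top/mid",f(C,0,0,114),f(C,0,0,86))
    m=np.zeros(V.shape,np.uint8); 
    cs=[f(C,x,y,3) for x,y in((-55,-65),(-55,65),(125,65),(125,-65))]; cv2.fillConvexPoly(m,np.int32(cs),1)
    print("bright tines",blobs((m>0)&(V>110)&(S_<110),6),"exp tips",f(C,89,-28,20),f(C,89,28,20),"exp tine mids",f(C,45,-28,13),f(C,45,28,13))
    print("red",[b for b in blobs(((H<6)|(H>172))&(S_>120)&(V>35),12)]); print("blue",blobs((H>100)&(H<130)&(S_>110)&(V>40),20))
```

```text
[467. -74. 269.] [-0.5  0.9  0.3] 30.225 91.90458454915218
scene orange [(np.int32(240), [257.1, 205.8], [246, 195, 24, 20])] exp handle top/mid [255.3 197.7] [256.4 202.8]
bright tines [(np.int32(23), [267.7, 199.1], [260, 197, 16, 5]), (np.int32(27), [243.5, 205.8], [235, 203, 18, 7]), (np.int32(68), [271.8, 226.0], [268, 215, 9, 23]), (np.int32(6), [238.5, 221.5], [238, 219, 2, 6]), (np.int32(66), [254.1, 230.8], [250, 220, 9, 23]), (np.int32(38), [244.4, 242.9], [240, 226, 10, 32])] exp tips [257.  240.7] [275.  235.5] exp tine mids [253.8 229.8] [271.4 224.8]
red [(np.int32(22), [67.3, 43.0], [65, 40, 6, 7]), (np.int32(23), [54.0, 51.6], [51, 49, 7, 7]), (np.int32(25), [39.6, 60.4], [37, 58, 6, 7]), (np.int32(20), [443.8, 136.9], [441, 135, 6, 5]), (np.int32(149), [420.1, 165.9], [413, 157, 16, 17]), (np.int32(16), [297.1, 192.1], [295, 190, 5, 5])]
blue [(np.int32(115), [449.0, 179.3], [442, 172, 17, 14]), (np.int32(148), [393.5, 220.1], [387, 214, 14, 13]), (np.int32(1641), [250.9, 314.4], [223, 289, 58, 52])]
side orange [(np.int32(272), [347.8, 269.5], [338, 256, 19, 28])] exp handle top/mid [347.2 259.2] [346.5 265.9]
bright tines [(np.int32(24), [362.2, 255.4], [352, 252, 21, 8]), (np.int32(23), [326.7, 269.7], [316, 265, 22, 10]), (np.int32(21), [358.9, 267.6], [353, 265, 13, 6]), (np.int32(42), [364.5, 284.2], [354, 279, 23, 11])] exp tips [378.1 276.6] [367.6 262.2] exp tine mids [364.3 283.9] [354.1 269.1]
red [(np.int32(30), [243.8, 141.4], [240, 137, 10, 9]), (np.int32(19), [279.9, 159.7], [276, 157, 8, 6]), (np.int32(706), [383.5, 217.0], [362, 202, 44, 32]), (np.int32(12), [308.7, 252.5], [307, 251, 4, 4])]
blue [(np.int32(82), [340.4, 168.6], [335, 165, 12, 8]), (np.int32(1268), [463.6, 258.2], [436, 236, 56, 45])]
```

```bash
python3 -c "
from plant import bot
print(bot.close_job())"
```

```text
the job is handed in; nothing more can be done
None
```

The red pair hangs over the bar beside the blue pair (about 23 mm estimated cup gap), the fork stands upright in the middle of its mat, and the job was handed in at about 30 s.

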